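# Hook a bottle shelf onto the slotted rack upright and press it down until it locks

## Task

Take the small white bottle shelf by its grip fin, pass the hook on its back through the slot in the steel strip of the bench stand, and press it down until the spring latch snaps over the shelf's floor and it hangs fully home and level; then let go. The strip's height is not known exactly, so feel for the slot gently and never bear on the stand with more than 50 N. Leave the specimen cup, the dropper bottle and the petri dish where they are.

Things in the scene. Friction and masses are not known exactly. Their poses are not given: they have to be found in the camera images.
- shelf_grip (a point): Middle of the grip fin of the loose white shelf (180 g +-30%), which stands on the worktop just as it will hang. x to its hooked back, z up. It lies 75 mm above the underside. Fin 12 mm thick in y, 50 mm long in x, top 14 mm above this point. Floor 100 x 64 x 5 mm; rear face of the upright back plate (48 wide, 68 high) 70 mm ahead of this point, with a window over the floor for the latch
- shelf_hook (a point): Middle of the rear end of the steel hook on the shelf's back; axes as shelf_grip, from which it lies 81.5 mm in x, 26 mm lower. The hook is 20 mm wide and 26 mm high (13 mm above and below this point): a neck 8 mm high at the top, 6.5 mm long, then a 5 mm thick tongue that hangs 18 mm below the neck. The neck's underside is 5 mm above this point and will rest on the slot's lower edge
- stand: Fixed bench stand: grey foot, two aluminium posts 225 mm high, between them a slotted steel strip 64 mm wide, 5 mm thick. Origin on the worktop below the middle of the strip's front face, on which the shelf hangs; x points through the strip, away from that side; y along its width; z up. Foot 130 mm wide, 15 mm in front to 100 mm behind
- strip_mid (a point): Point on the strip's front face, 125 mm above the worktop, axes as the stand. The slot, 26 mm wide (middle y = 0) and 29.5 mm high, has its lower edge within 18 mm above or below this point: the strip's height is not reported and differs each time. Plain steel 46 mm above and 35 mm below it. Hook on: whole hook at slot height, +x until the back plate meets the face, then down 18 to 21 mm
- latch (a joint): Spring latch in the strip below the slot, m: 0 = fully out (5 mm proud of the face), 0.005 = pushed in. The shelf's floor pushes its sloped top back on the way down, from about 15 to 6 mm above home (5 to 15 N downwards); then it snaps out through the back plate's window above the floor and holds it down
- seat (a joint): Small button on a ledge (11 mm proud, top 57 mm below the slot's lower edge) under the shelf, m: 0 = up, 0.005 = pressed by the floor of a shelf fully home (spring under 1 N)
- cup_mid (a point): Middle of the specimen cup (white with blue lid, 47 mm wide, 58 mm high); bystander
- dropper_mid (a point): Middle of the clear dropper bottle with black cap (24 mm wide, 72 mm high); bystander
- dish_mid (a point): Middle of the petri dish (59 mm wide, 15 mm high); bystander

How it is judged:
By the outcome, as a careful person would: the job done as asked, in the order asked, and still so for the second after the job is handed in, with the robot touching nothing.
It also fails if it takes over 66 s, if anything falls off the work surface, if the arm or the gripper's body presses on something with over 40 N, if the wrist force passes 120 N, or if a joint passes its speed limit or range.

## Robot

A 7-joint arm with a two-finger parallel gripper is mounted at the origin on a cart in front of the work surface, level with it; the furniture and walls round the work are solid. World frame = base frame: x ahead of the robot, y to its left, z up, the work surface at z = 0. Lengths are in m, angles in rad, forces in N, time in s.
With the tool pointing down it reaches from about 0.4 to 0.75 m from the base axis. Payload 19.5 kg.
Tool frame: the origin (TCP) lies between the finger pads; the fingertips stand 22 mm ahead of it and the grasp point (between the pads) lies 3 mm ahead of it (bot.tip_reach is the distance from the TCP to the fingertips, in m); z points along the fingers, y is the direction in which the jaws open and shut (so a half turn about z gives the same grasp; the last joint's range is limited). The gripper opens to 85 mm and grips with 20 to 120 N. Pads are 22 mm wide; open, the fingers measure 114 mm over their backs; the gripper's body (76 mm by 85 mm) begins 54 mm behind the grasp point. The pads swing forward as they close: fully open they stand 13 mm farther back than shut.
Start: joints at [1.258, 0.707, -0.028, 1.485, 0.022, 0.951, -0.075], TCP at [0.154, -0.554, 0.229] pointing down, gripper open.
Joint ranges: [-2.71, 2.71], [-0.32, 2.16], [-1.57, 1.52], [0, 2.45], [-1.46, 4.6], [0, 2.02], [-2.83, 2.83]. Speed limits (rad/s): [1.89, 1.89, 2.57, 2.57, 3.01, 3.01, 3.01].

## Interface

Orientations are given as a unit quaternion [x, y, z, w].
In Python, from station import bot gives the robot as it stands.
- The arm moves only by the tool arm_command, never from a script. Its argument "motion" is a list of rows, each an object with "angular": the turn, a rotation vector about the world's x, y, z in rad, a list of three; "slide": the shift along the world's x, y, z in mm, a list of three; "gripper": the finger opening in mm, from 0 to 85.4. A call has 1 to 12 rows; each row shifts and turns the commanded pose from where the row before left it; what a row does not reach is not made up. A row lasts 1/8 s, in which the tool goes at most 62.5 mm and 10.7 degrees, less where a joint would pass 70% of its speed; a pose out of reach is approached as far as the arm can. A call is refused whole if a number of a shift passes 62.5 or a number of a turn 0.188, either way. A call with a gripper value outside its range is refused whole. The fingers move at their own pace and stop on an object; "grip_force" is the grip in N (left out, the last holds). Time passes only in rows, so rows that do not move let the fingers close. It gives the time, the measured TCP pose, the force and the opening at its end, in the units of the state.
- bot.get_obs(): the state, without advancing time (a new reading comes with each control period).
- bot.get_image(name): name is "scene" or "top" or "wrist"; returns a dict with "color" (420x560x3 uint8, red, green, blue), "range_z" (420x560 float32, m along the optical axis (not along the pixel's ray), 0 where there is no reading), "intrinsics" (3x3 intrinsics, pixels), "world_to_cam" (4x4, takes a point from world to camera coordinates). Camera axes: x right, y down, z forward; pixel columns grow to the right and rows downward; lengths in m; the calibration is good to about 2 mm. A picture is of the moment at which its call begins.
- bot.sign_off(): hands the job in, once; it reports no verdict.
The state is a dict: "t": time; "q": joint angles; "dq": joint speeds; "tau": joint torques, N m; "tcp_pos": TCP position; "orientation": TCP orientation; "force": force on the tool from outside, world axes, zero at the start; "wrist_torque": the same for the moment, N m; "width": finger opening in m.
Only numpy, scipy, OpenCV 4.12 (cv2) and the standard library are available. Lean on these libraries where they do the work, as an engineer would, in place of code of your own. Each camera call takes 0.05 s, during which the arm holds its last target. There are 200 camera calls.

## Working session

There is one attempt and no reset: what is moved stays moved. The work goes in short steps, Python scripts to look and compute and a tool call to move; the robot and the scene stay as the last step left them, time stands still between calls to the robot, and variables do not carry over. Pictures are saved under pics/ and viewed, about 8 in all and at most 12, crops included, and the job is handed in when it is done.

Besides the shell and the picture viewer there is one more tool, called after "Emit:" by a JSON object that holds its "name" and its "arguments". arm_command: Moves the arm, as the interface text tells. Its arguments: {"type":"object","properties":{"motion":{"type":"array"},"grip_force":{"type":"number"}},"required":["motion"]}

```bash
mkdir -p pics; ls; python3 - <<'E'
from station import bot
import cv2,numpy as np
o=bot.get_obs();print({k:np.round(v,3) for k,v in o.items()})
ims=[]
for n in("scene","top"):
    d=bot.get_image(n);np.savez(f"{n}0.npz",**d);ims.append(d["color"])
    cv2.imwrite(f"pics/{n}0.png",d["color"][:,:,::-1])
    print(n,d["intrinsics"],d["world_to_cam"].round(3))
E
```

```text
pics
{'t': np.float64(0.0), 'q': array([ 1.258,  0.707, -0.028,  1.485,  0.022,  0.951, -0.075]), 'dq': array([-0.001, -0.001, -0.001, -0.001, -0.003, -0.   , -0.   ]), 'tau': array([ 0.0000e+00, -8.8320e+01,  1.2350e+00, -2.3616e+01,  1.7000e-02,
        7.0000e-03,  0.0000e+00]), 'tcp_pos': array([ 0.154, -0.554,  0.228]), 'orientation': array([ 0.991,  0.135, -0.   , -0.001]), 'force': array([ 0.476, -0.5  , -0.265]), 'wrist_torque': array([ 0.012, -0.022, -0.021]), 'width': np.float64(0.085)}
scene [[479.39598658   0.         278.58915119]
 [  0.         479.39598658 210.54054677]
 [  0.           0.           1.        ]] [[ 0.874 -0.485  0.013 -0.28 ]
 [-0.342 -0.635 -0.692  0.462]
 [ 0.344  0.601 -0.722  0.548]
 [ 0.     0.     0.     1.   ]]
top [[392.06360528   0.         278.60642788]
 [  0.         392.06360528 211.21425119]
 [  0.           0.           1.        ]] [[-0.003 -1.     0.016  0.324]
 [-0.986  0.    -0.165  0.526]
 [ 0.165 -0.016 -0.986  0.866]
 [ 0.     0.     0.     1.   ]]
```

View pics/scene0.png

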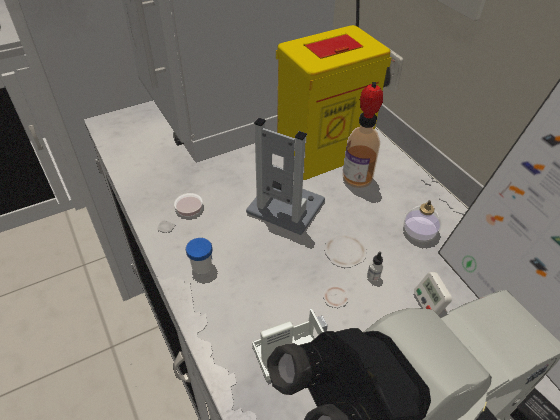

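View pics/top0.png

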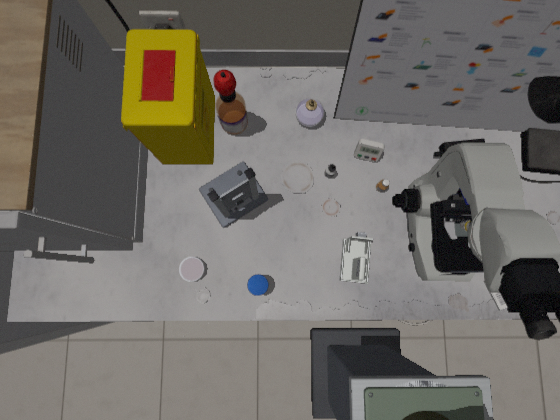

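```bash
cat > h.py <<'E'
import numpy as np,cv2
def cloud(d):
    K=d["intrinsics"];z=d["range_z"];v,u=np.mgrid[:z.shape[0],:z.shape[1]]
    c=np.stack([(u-K[0,2])*z/K[0,0],(v-K[1,2])*z/K[1,1],z],-1)
    T=np.linalg.inv(d["world_to_cam"]);p=c@T[:3,:3].T+T[:3,3];p[z==0]=np.nan;return p
def proj(d,P):
    P=np.atleast_2d(P);c=P@d["world_to_cam"][:3,:3].T+d["world_to_cam"][:3,3];q=c@d["intrinsics"].T;return q[:,:2]/q[:,2:]
E
python3 - <<'E'
from h import *
S=dict(np.load("scene0.npz"));T=dict(np.load("top0.npz"))
ps,pt=cloud(S),cloud(T)
f=lambda p,u,v:np.round(np.nanmedian(p[v-1:v+2,u-1:u+2].reshape(-1,3),0),3)
print("worktop",f(ps,230,300),f(pt,300,290))
for n,p,l in(("top",pt,dict(cup=(258,285),drop=(332,170),dish=(299,179),dish2=(192,269),fin=(357,270),foot=(233,215),foot2=(205,190),post1=(213,194),post2=(251,173),micro=(405,200),micro2=(430,260),micro3=(420,180))),("scene",ps,dict(strip=(279,140),strip2=(272,190),postL=(260,123),postR=(301,135),stripL=(270,180),stripR=(290,188)))):
    for k,(u,v) in l.items(): print(n,k,f(p,u,v))
# rectified height map 1mm/px around shelf & stand, from both clouds
def hmap(ps_,x0,x1,y0,y1,zmax=.4,r=.001):
    H=np.zeros((int((x1-x0)/r),int((y1-y0)/r)),np.float32)
    for p,c in ps_:
        q=p.reshape(-1,3);m=np.isfinite(q).all(1)&(q[:,0]>x0)&(q[:,0]<x1)&(q[:,1]>y0)&(q[:,1]<y1)&(q[:,2]<zmax)
        q=q[m];i=((x1-q[:,0])/r).astype(int).clip(0,H.shape[0]-1);j=((y1-q[:,1])/r).astype(int).clip(0,H.shape[1]-1)
        np.maximum.at(H,(i,j),q[:,2])
    return H
# shelf fin: points at z 0.08-0.095
for n,p in(("top",pt),("scene",ps)):
    q=p.reshape(-1,3);m=(q[:,2]>.08)&(q[:,2]<.1)&(q[:,0]>.35)&(q[:,0]<.55)&(abs(q[:,1]-.1)<.12)
    a=q[m];print(n,len(a));
    if len(a): print(a.min(0).round(3),a.max(0).round(3),np.median(a,0).round(3))
st=pt.reshape(-1,3);m=(st[:,2]>.19)&(st[:,2]<.26)&(st[:,0]>.45)&(st[:,0]<.75)&(st[:,1]>.25)&(st[:,1]<.5)
print(st[m].round(3)[::4])
V=[]
for d in (T,S):
    c=d["color"][:,:,::-1]; V.append(c)
a=cv2.resize(V[0][215:295,325:405],None,fx=5,fy=5,interpolation=3);b=cv2.resize(V[1][110:240,235:335],None,fx=4,fy=4*400/520,interpolation=3)
cv2.imwrite("pics/crop1.png",np.hstack([a,cv2.resize(b,(400,400))]))
E
```

```text
worktop [ 0.377  0.279 -0.003] [ 0.346  0.273 -0.002]
top cup [0.359 0.369 0.058]
top drop [0.622 0.199 0.054]
top dish [ 0.614  0.272 -0.001]
top dish2 [0.395 0.524 0.015]
top fin [0.391 0.152 0.07 ]
top foot [0.523 0.431 0.012]
top foot2 [0.583 0.5   0.013]
top post1 [0.528 0.448 0.224]
top post2 [0.569 0.378 0.224]
top micro [0.541 0.049 0.101]
top micro2 [ 0.413 -0.016  0.053]
top micro3 [ 0.595 -0.001  0.065]
scene strip [0.544 0.405 0.204]
scene strip2 [0.534 0.412 0.082]
scene postL [0.525 0.441 0.224]
scene postR [0.57  0.378 0.224]
scene stripL [0.534 0.42  0.103]
scene stripR [0.557 0.384 0.101]
top 392
[ 0.37 -0.01  0.08] [0.55  0.154 0.1  ] [0.517 0.062 0.09 ]
scene 300
[0.371 0.136 0.08 ] [0.421 0.152 0.09 ] [0.395 0.142 0.087]
[[0.75  0.481 0.253]
 [0.745 0.48  0.254]
 [0.742 0.48  0.252]
 [0.745 0.48  0.243]
 [0.743 0.48  0.244]
 [0.749 0.435 0.233]
 [0.749 0.427 0.231]
 [0.736 0.48  0.252]
 [0.748 0.442 0.23 ]
 [0.748 0.435 0.23 ]
 [0.748 0.427 0.23 ]
 [0.75  0.42  0.227]
 [0.74  0.481 0.24 ]
 [0.746 0.443 0.229]
 [0.746 0.435 0.23 ]
 [0.745 0.427 0.231]
 [0.749 0.42 
[... 4474 characters left out ...]
0.224]
 [0.528 0.446 0.225]
 [0.53  0.43  0.215]
 [0.531 0.423 0.213]
 [0.535 0.418 0.192]
 [0.527 0.453 0.225]
 [0.526 0.445 0.226]
 [0.528 0.435 0.218]
 [0.528 0.428 0.219]
 [0.531 0.422 0.202]
 [0.525 0.455 0.225]
 [0.525 0.447 0.225]
 [0.525 0.44  0.225]
 [0.526 0.434 0.216]
 [0.528 0.428 0.207]
 [0.523 0.455 0.225]
 [0.523 0.448 0.223]
 [0.523 0.44  0.224]
 [0.525 0.434 0.212]
 [0.528 0.428 0.2  ]
 [0.521 0.449 0.226]
 [0.521 0.442 0.222]
 [0.524 0.434 0.211]
 [0.528 0.429 0.192]
 [0.519 0.447 0.224]
 [0.52  0.441 0.218]
 [0.523 0.433 0.205]
 [0.517 0.447 0.223]
 [0.52  0.442 0.211]
 [0.524 0.435 0.191]
 [0.517 0.447 0.217]
 [0.52  0.442 0.198]
 [0.517 0.447 0.203]
 [0.516 0.449 0.202]]
```

View pics/crop1.png

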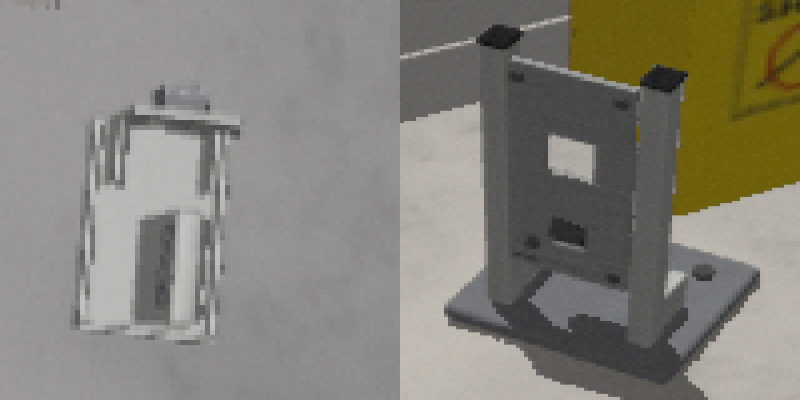

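```bash
python3 - <<'E'
from h import *
S=dict(np.load("scene0.npz"));T=dict(np.load("top0.npz"))
ps,pt=cloud(S),cloud(T)
q=np.vstack([ps.reshape(-1,3),pt.reshape(-1,3)]);q=q[np.isfinite(q).all(1)]
# strip visible face fit from scene
p=ps[110:240,235:335].reshape(-1,3);m=(p[:,2]>.07)&(p[:,2]<.215)
c=np.array([.548,.4135]);yy=np.array([-.042,.069]);yy/=np.linalg.norm(yy);n=np.array([yy[1],-yy[0]])
for _ in range(3):
    s=(p[:,:2]-c)@yy;d=(p[:,:2]-c)@n;g=m&(abs(s)<.03)&(abs(d)<.012 if _==0 else abs(d)<.005)
    a=p[g][:,:2];c=a.mean(0);u,_s,vt=np.linalg.svd(a-c);yy=vt[0]*np.sign(vt[0]@[-.5,.8]);n=np.array([yy[1],-yy[0]])
print("plane c",c,"y",yy,"n(x)",n,"yaw",np.arctan2(n[1],n[0]),g.sum(),((a-c)@n).std())
pc=np.array([.548,.4135]);
for lab,lo,hi in(("foot",.006,.02),("posttop",.221,.229)):
    r=q[(q[:,2]>lo)&(q[:,2]<hi)&(np.hypot(*(q[:,:2]-pc).T)<.13)]
    d=(r[:,:2]-c)@n;s=(r[:,:2]-c)@yy
    print(lab,len(r),"d",np.percentile(d,[1,50,99]).round(4),"s",np.percentile(s,[1,5,50,95,99]).round(4),"z",np.median(r[:,2]))
# features on both sides of face: histogram of d by z
r=q[(q[:,2]>.03)&(q[:,2]<.215)&(abs((q[:,:2]-c)@yy)<.03)&(abs((q[:,:2]-c)@n)<.03)]
d=(r[:,:2]-c)@n
for z in np.arange(.03,.215,.01):
    k=d[(r[:,2]>=z)&(r[:,2]<z+.01)]; print(round(z,3),len(k),np.percentile(k,[2,50,98]).round(4) if len(k) else '')
E
```

```text
plane c [0.54191254 0.40787506] y [-0.53994292  0.84170164] n(x) [0.84170164 0.53994292] yaw 0.5703692911706613 1540 0.0013242279509868937
foot 2954 d [-0.016   0.0262  0.0981] s [-0.0631 -0.0595 -0.0047  0.0614  0.0663] z 0.01104699639719764
posttop 326 d [-0.0009  0.0084  0.137 ] s [-0.0466 -0.0445  0.0055  0.048   0.0499] z 0.22400044919617423
0.03 0 
0.04 0 
0.05 18 [-0.0009  0.0004  0.0017]
0.06 56 [-0.0024 -0.0004  0.0016]
0.07 62 [-0.0119 -0.0026  0.0104]
0.08 292 [-0.0124 -0.0056  0.0015]
0.09 157 [-0.0073 -0.0008  0.0049]
0.1 137 [-0.0027 -0.0003  0.0048]
0.11 160 [-0.0021 -0.0001  0.0119]
0.12 138 [-0.0015 -0.0002  0.0022]
0.13 176 [-0.0017  0.0001  0.0043]
0.14 103 [-0.0018 -0.0003  0.0028]
0.15 98 [-0.0018 -0.0001  0.0025]
0.16 97 [-0.002  -0.0001  0.0027]
0.17 163 [-0.002  -0.0003  0.002 ]
0.18 175 [-0.0017 -0.0004  0.0017]
0.19 162 [-0.0019 -0.0002  0.0025]
0.2 175 [-0.0024 -0.0004  0.0019]
0.21 125 [-0.0018  0.0001  0.0053]
```

```bash
python3 - <<'E'
from h import *
S=dict(np.load("scene0.npz"));T=dict(np.load("top0.npz"))
ps,pt=cloud(S),cloud(T)
c=np.array([.54191,.40788]);yy=np.array([-.53994,.8417]);n=np.array([.8417,.53994])
# rectify front face: 3 px/mm, s from +45..-45 left->right (viewed from front, +y of stand is left), z 225..50
def P(s,z): return np.r_[c+yy*s,z]
w=[( .05,.225),(-.05,.225),(-.05,.05),(.05,.05)]
src=np.float32(proj(S,np.array([P(*k) for k in w])));k=3
dst=np.float32([[0,0],[100*k,0],[100*k,175*k],[0,175*k]])
M=cv2.getPerspectiveTransform(src,dst)
im=cv2.warpPerspective(S["color"][:,:,::-1],M,(100*k,175*k),flags=cv2.INTER_CUBIC)
D=((ps[...,:2]-c)@n).astype(np.float32);Dw=cv2.warpPerspective(np.nan_to_num(D,nan=1.),M,(100*k,175*k),flags=0)
b=(Dw>.012)
for j in range(0,100,10): cv2.putText(im,str(50-j),(j*k,10),0,.3,(0,0,255))
for z in range(60,225,10): cv2.line(im,(0,(225-z)*k),(8,(225-z)*k),(0,0,255));cv2.putText(im,str(z),(8,(225-z)*k+3),0,.3,(0,0,255))
cv2.imwrite("pics/rect.png",np.hstack([im,cv2.cvtColor(b.astype(np.uint8)*255,8)]))
col=b[:,int((.05-.0)*1000*k)];r=np.where(col)[0];print("slot z behind along s=0",225-r.min()/k,225-r.max()/k)
rr=np.where(b[int((225-145)*k),60:240])[0]+60;print("slot s",50-rr.min()/k,50-rr.max()/k)
g=cv2.cvtColor(im,cv2.COLOR_BGR2GRAY)[:,140:160].mean(1)
print([(round(225-i/k,1),int(g[i])) for i in range(120,450,3)])
# fin
q=np.vstack([ps.reshape(-1,3)]);m=(q[:,2]>.083)&(q[:,2]<.095)&(q[:,0]>.35)&(q[:,0]<.45)&(abs(q[:,1]-.14)<.03);a=q[m]
print(len(a),cv2.minAreaRect((a[:,:2]*1000).astype(np.float32)))
q=np.vstack([pt.reshape(-1,3)]);m=(q[:,2]>.083)&(q[:,2]<.095)&(q[:,0]>.35)&(q[:,0]<.45)&(abs(q[:,1]-.14)<.03);a=q[m]
print(len(a),cv2.minAreaRect((a[:,:2]*1000).astype(np.float32)))
# back plate & hook z>.035, x>.44
for nm,p in(("t",pt),("s",ps)):
  q=p.reshape(-1,3);m=(q[:,2]>.03)&(q[:,2]<.08)&(q[:,0]>.435)&(q[:,0]<.5)&(q[:,1]>.09)&(q[:,1]<.21);a=q[m];print(nm,len(a),cv2.minAreaRect((a[:,:2]*1000).astype(np.float32)) if len(a) else 0)
  m=(q[:,2]>.003)&(q[:,2]<.08)&(q[:,0]>.33)&(q[:,0]<.5)&(q[:,1]>.09)&(q[:,1]<.21);a=q[m];print(nm,len(a),cv2.minAreaRect((a[:,:2]*1000).astype(np.float32)) if len(a) else 0)
E
```

```text
slot z behind along s=0 225.0 50.33333333333334
slot s 11.333333333333336 -13.0
[(185.0, 74), (184.0, 73), (183.0, 72), (182.0, 71), (181.0, 72), (180.0, 72), (179.0, 72), (178.0, 71), (177.0, 71), (176.0, 72), (175.0, 74), (174.0, 74), (173.0, 72), (172.0, 72), (171.0, 81), (170.0, 106), (169.0, 140), (168.0, 167), (167.0, 177), (166.0, 176), (165.0, 175), (164.0, 174), (163.0, 173), (162.0, 172), (161.0, 171), (160.0, 169), (159.0, 169), (158.0, 169), (157.0, 168), (156.0, 168), (155.0, 169), (154.0, 170), (153.0, 170), (152.0, 169), (151.0, 169), (150.0, 170), (149.0, 170), (148.0, 170), (147.0, 169), (146.0, 165), (145.0, 160), (144.0, 157), (143.0, 157), (142.0, 151), (141.0, 131), (140.0, 102), (139.0, 80), (138.0, 72), (137.0, 71), (136.0, 71), (135.0, 71), (134.0, 72), (133.0, 72), (132.0, 72), (131.0, 73), (130.0, 73), (129.0, 74), (128.0, 75), (127.0, 74), (126.0, 74), (125.0, 74), (124.0, 73), (123.0, 73), (122.0, 73), (121.0, 74), (120.0, 74), (119.0, 74), (118.0, 73), (117.0, 73), (116.0, 73), (115.0, 73), (114.0, 73), (113.0, 72), (112.0, 72), (111.0, 72), (110.0, 72), 
[... 363 characters left out ...]
0.0, 76), (79.0, 74), (78.0, 73), (77.0, 73), (76.0, 73)]
263 ((396.0816345214844, 143.95730590820312), (12.429474830627441, 49.6222038269043), 83.25855255126953)
130 ((394.727783203125, 145.7161865234375), (12.639266014099121, 49.1376838684082), 81.13884735107422)
t 159 ((455.6914978027344, 140.4668426513672), (49.82513427734375, 41.35942459106445), 89.13624572753906)
t 1078 ((427.9722900390625, 145.25274658203125), (136.83253479003906, 84.45848083496094), 7.0961384773254395)
s 293 ((460.1280212402344, 145.92689514160156), (26.857603073120117, 52.109596252441406), 28.985755920410156)
s 1286 ((421.67010498046875, 142.01394653320312), (65.35472106933594, 112.00381469726562), 84.1972427368164)
```

View pics/rect.png

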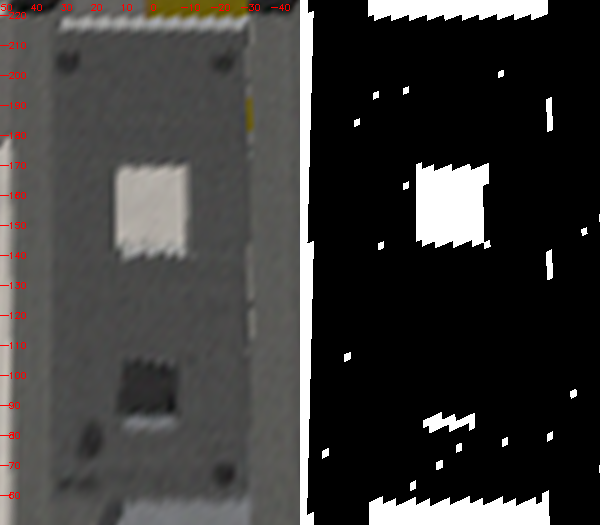

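```bash
python3 - <<'E'
from h import *
S=dict(np.load("scene0.npz"));T=dict(np.load("top0.npz"))
q=np.vstack([cloud(S).reshape(-1,3),cloud(T).reshape(-1,3)]);q=q[np.isfinite(q).all(1)]
xs=np.arange(.1,.8,.05);ys=np.arange(.5,-.7,-.05)
print("      "+" ".join(f"{y:5.2f}" for y in ys))
for x in xs[::-1]:
    r=[]
    for y in ys:
        k=q[(abs(q[:,0]-x)<.025)&(abs(q[:,1]-y)<.025)&(q[:,2]>-.05)];r.append(f"{int(np.percentile(k[:,2],99.5)*1000):5d}" if len(k)>5 else "    .")
    print(f"{x:.2f}",*r)
E
```

```text
0.50  0.45  0.40  0.35  0.30  0.25  0.20  0.15  0.10  0.05  0.00 -0.05 -0.10 -0.15 -0.20 -0.25 -0.30 -0.35 -0.40 -0.45 -0.50 -0.55 -0.60 -0.65
0.75   275   241   232     1    36    70    48    32    41    57    68    79    88   208   244   113    67    42     .     .     .     .     .     .
0.70   270   104    40     1     1     1     1    56    58    54     1    20    33   208   240   215    32    32     .     .     .     .     .     .
0.65   267    14    16     2     2     3    70    25    54    48   220   233   230    33     .     0    31    32     .     .     .     .     .     .
0.60    17    15   225   171     3     3    55     1    51    51   257   257   256     .     .     .     8     8    -1     .     .     .     .     .
0.55    14   225   224   224     1     1     3     1     2   112   268   268   267     .     .     .     1     2     .     .     .     .     .     .
0.50     1   225    85     2     1     1     2    60     2   102   306   311   311     .     .     .     .     2     .     .     .     .     .     .
0.45     2     1     2     1     2     1     1    68    68     
[... 428 characters left out ...]
 2     2     3     3   393   396   395     3    11     1     2     .     .     .     .     .     .     .
0.25     .     .     .     .     .     .     .     .     .     .     .     .     .     .     .     .     .     .     .     .     .     .     .     .
0.20     .     .     .     .     .     .     .     .     .     .     .     .     .     .     .     .     .     .     .     .     .     .     .     .
0.15     .     .     .     .     .     .     .    13    14    14    14    14    14    11     .     .     .     .     .     .     .     .     .     .
0.10     .     .     .     .     .     .     .    14    15    47    65    40    15    14     .     .     .     .     .     .     .     .     .     .
```

Emit:
{"name": "arm_command", "arguments": {"motion": [{"slide": [0, 0, 30]}, {"slide": [0, 0, 50]}, {"slide": [0, 0, 50]}, {"slide": [0, 0, 50]}, {"slide": [0, 0, 50]}, {"slide": [0, 0, 30]}, {"slide": [0, 0, 10]}, {"slide": [0, 0, 0]}]}}

```text
invalid input at $.motion[0]: expected keys angular, slide, gripper
```

```bash
cat > pos.py <<'E'
from station import bot
import numpy as np
from scipy.spatial.transform import Rotation as R
o=bot.get_obs();r=R.from_quat(o["orientation"]).as_matrix()
print("t",round(float(o["t"]),2),"tcp",(o["tcp_pos"]*1000).round(1),"yaw(toolx)",round(float(np.arctan2(r[1,0],r[0,0])),4),"tz",r[:,2].round(4),"F",o["force"].round(1),"M",o["wrist_torque"].round(2),"w",round(float(o["width"])*1000,1))
E
python3 pos.py; python3 - <<'E'
from h import *
from station import bot
q=[]
d=bot.get_image("wrist");cv2.imwrite("pics/w1.png",d["color"][:,:,::-1]);np.savez("w1.npz",**d)
for n in("wrist","top","scene"):
    p=cloud(d if n=="wrist" else bot.get_image(n)).reshape(-1,3);q.append(p[np.isfinite(p).all(1)])
q=np.vstack(q);print(d["world_to_cam"].round(2))
xs=np.arange(.1,.8,.05);ys=np.arange(.2,-.8,-.05)
print("      "+" ".join(f"{y:5.2f}" for y in ys))
for x in xs[::-1]:
    r=[]
    for y in ys:
        k=q[(abs(q[:,0]-x)<.025)&(abs(q[:,1]-y)<.025)&(q[:,2]>-.05)];r.append(f"{int(np.percentile(k[:,2],99.5)*1000):5d}" if len(k)>5 else "    .")
    print(f"{x:.2f}",*r)
E
```

```text
t 0.1 tcp [ 153.8 -553.8  228.3] yaw(toolx) 0.2708 tz [-3.e-04  9.e-04 -1.e+00] F [ 0.7 -0.4  0.1] M [-0.02  0.    0.03] w 85.6
[[ 0.27 -0.96 -0.   -0.57]
 [-0.93 -0.26  0.27 -0.03]
 [-0.26 -0.07 -0.96  0.38]
 [ 0.    0.    0.    1.  ]]
       0.20  0.15  0.10  0.05  0.00 -0.05 -0.10 -0.15 -0.20 -0.25 -0.30 -0.35 -0.40 -0.45 -0.50 -0.55 -0.60 -0.65 -0.70 -0.75
0.75    48    29    44    57    69    79    90   207   243   113    70    43     .     .     .     .     .     .     .     .
0.70     1    56    59    53     1    19    33    34   242   213    33    32     .     .     .     .     .     .     .     .
0.65    70    24    55    45   218   232   230    32     .     2    31    31     .     .     .     .     .     .     .     .
0.60    55     1    52    52   256   257   256     .     .     .     8     9     0     .     .     .     .     .     .     .
0.55     3     1     1   112   268   268   268     .     .     .     1     2     .     .     .     .     .     .     .     .
0.50     1    61     2   101   306   312   311     .     .     .     .     3     .     .     .     .     .     .
[... 312 characters left out ...]
  8    11     .     .     .     .     .     0     0     0    15    16     0
0.30     3     2     3     3   393   396   395     3    10     1     2     2     3     2     1     0     0     0     0     0
0.25     .     .     .     .     .     .     .     .     .     .     .     .     .     .     .     .     .     .     .     .
0.20     .     .     .     .     .     .     .     .     .     .     .     .     .     .     .   331   324     .     .     .
0.15     .    12    14    14    14    14    14    13     .     .     .     .     .     .   325   330   322   301     .     .
0.10     .    15    15    46    65    44    15    14     .     .     .     .     .     .     .     .     .     .     .     .
```

Emit:
{"name": "arm_command", "arguments": {"motion": [{"angular": [0, 0, 0], "slide": [0, 0, 30], "gripper": 85}, {"angular": [0, 0, 0], "slide": [0, 0, 50], "gripper": 85}, {"angular": [0, 0, 0], "slide": [0, 0, 50], "gripper": 85}, {"angular": [0, 0, 0], "slide": [0, 0, 50], "gripper": 85}, {"angular": [0, 0, 0], "slide": [0, 0, 50], "gripper": 85}, {"angular": [0, 0, 0], "slide": [10, 10, 42], "gripper": 85}, {"angular": [0, 0, -0.04], "slide": [30, 30, 0], "gripper": 85}, {"angular": [0, 0, -0.04], "slide": [35, 35, 0], "gripper": 85}, {"angular": [0, 0, -0.04], "slide": [35, 35, 0], "gripper": 85}, {"angular": [0, 0, -0.04], "slide": [35, 35, 0], "gripper": 85}, {"angular": [0, 0, -0.04], "slide": [35, 35, 0], "gripper": 85}, {"angular": [0, 0, -0.04], "slide": [30, 30, 0], "gripper": 85}]}}

```text
t: 1.75
tcp_pos: [0.3649, -0.3425, 0.5007]
orientation: [1.0, 0.015, 0.0, -0.0]
force: [-0.0, 1.1, 0.2]
width: 0.0846
```

```bash
python3 pos.py
```

```text
t 1.75 tcp [ 364.9 -342.5  500.7] yaw(toolx) 0.0301 tz [ 1.e-04  3.e-04 -1.e+00] F [-0.   1.1  0.2] M [-0.04  0.01 -0.02] w 84.6
```

Emit:
{"name": "arm_command", "arguments": {"motion": [{"angular": [0, 0, -0.04], "slide": [16, 43, 0], "gripper": 85}, {"angular": [0, 0, -0.04], "slide": [16, 43, 0], "gripper": 85}, {"angular": [0, 0, -0.04], "slide": [16, 43, 0], "gripper": 85}, {"angular": [0, 0, -0.034], "slide": [16, 43, 0], "gripper": 85}, {"angular": [0, 0, 0], "slide": [16, 43, 0], "gripper": 85}, {"angular": [0, 0, 0], "slide": [16, 43, 0], "gripper": 85}, {"angular": [0, 0, 0], "slide": [16, 43, 0], "gripper": 85}, {"angular": [0, 0, 0], "slide": [-18, 46, 0], "gripper": 85}, {"angular": [0, 0, 0], "slide": [-18, 46, -10], "gripper": 85}, {"angular": [0, 0, 0], "slide": [-18, 46, -30], "gripper": 85}, {"angular": [0, 0, 0], "slide": [-18, 48, -50], "gripper": 85}, {"angular": [0, 0, 0], "slide": [-10, 0, -50], "gripper": 85}]}}

```text
t: 3.25
tcp_pos: [0.395, 0.1393, 0.3659]
orientation: [0.998, -0.059, 0.0, -0.001]
force: [2.9, -0.3, -0.9]
width: 0.0852
```

```bash
python3 pos.py
```

```text
t 3.25 tcp [395.  139.3 365.9] yaw(toolx) -0.119 tz [ 7.0e-04  1.3e-03 -1.0e+00] F [ 2.9 -0.3 -0.9] M [-0.01 -0.15  0.07] w 85.2
```

Emit:
{"name": "arm_command", "arguments": {"motion": [{"angular": [0, 0, 0], "slide": [0, 2, -50], "gripper": 85}, {"angular": [0, 0, 0], "slide": [0, 2, -50], "gripper": 85}, {"angular": [0, 0, 0], "slide": [0, 0, -40], "gripper": 85}, {"angular": [0, 0, 0], "slide": [0, 0, 0], "gripper": 85}, {"angular": [0, 0, 0], "slide": [0, 0, 0], "gripper": 85}]}}

```text
t: 3.88
tcp_pos: [0.3966, 0.1411, 0.2283]
orientation: [0.998, -0.062, 0.001, -0.0]
force: [0.7, -0.7, 0.1]
width: 0.085
```

```bash
python3 pos.py; python3 - <<'E'
from h import *
from station import bot
d=bot.get_image("wrist");np.savez("w2.npz",**d);p=cloud(d)
im=d["color"][:,:,::-1].copy()
q=p.reshape(-1,3);q=q[np.isfinite(q).all(1)]
for nm,zl,zh,x0,x1 in(("fin",.082,.1,.35,.43),("plate",.06,.08,.43,.5),("hook",.045,.065,.468,.5)):
    a=q[(q[:,2]>zl)&(q[:,2]<zh)&(q[:,0]>x0)&(q[:,0]<x1)&(abs(q[:,1]-.14)<.05)]
    if len(a)>3: print(nm,len(a),cv2.minAreaRect((a[:,:2]*1000).astype(np.float32)),np.median(a,0).round(4))
for c,col in(((395.4,144.8),(0,0,255)),):
    x=np.array([np.cos(-.124),np.sin(-.124)]);y=np.array([-x[1],x[0]])
    pts=[np.r_[(np.array(c)/1000+x*a+y*b),.089] for a,b in((.025,.006),(.025,-.006),(-.025,-.006),(-.025,.006))]
    cv2.polylines(im,[proj(d,np.array(pts)).astype(np.int32)],True,col,1)
cv2.imwrite("pics/w2.png",im)
E
```

```text
t 3.88 tcp [396.6 141.1 228.3] yaw(toolx) -0.1233 tz [ 1.4e-03  6.0e-04 -1.0e+00] F [ 0.7 -0.7  0.1] M [0.02 0.   0.03] w 85.0
fin 730 ((396.48486328125, 144.79107666015625), (13.050586700439453, 48.860626220703125), 83.05277252197266) [0.3979 0.1444 0.0887]
plate 525 ((469.34417724609375, 136.15478515625), (47.00862121582031, 15.168919563293457), 82.86712646484375) [0.4668 0.1359 0.0633]
hook 223 ((472.6524353027344, 135.93585205078125), (20.474313735961914, 9.178502082824707), 89.7366714477539) [0.4725 0.1363 0.0621]
```

View pics/w2.png

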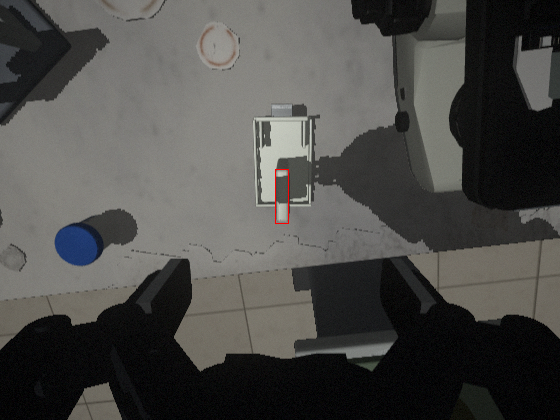

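Emit:
{"name": "arm_command", "arguments": {"motion": [{"angular": [0, 0, 0], "slide": [0, 2, -30], "gripper": 85}, {"angular": [0, 0, 0], "slide": [0, 1.7, -40], "gripper": 85}, {"angular": [0, 0, 0], "slide": [0, 0, -20], "gripper": 85}, {"angular": [0, 0, 0], "slide": [0, 0, 0], "gripper": 85}, {"angular": [0, 0, 0], "slide": [0, 0, 0], "gripper": 85}]}}

```text
t: 4.55
tcp_pos: [0.3968, 0.1448, 0.1383]
orientation: [0.998, -0.062, 0.001, -0.0]
force: [1.4, 0.3, -0.5]
width: 0.0851
```

```bash
python3 pos.py
```

```text
t 4.55 tcp [396.8 144.8 138.3] yaw(toolx) -0.1234 tz [ 1.9e-03  8.0e-04 -1.0e+00] F [ 1.4  0.3 -0.5] M [ 0.02  0.04 -0.03] w 85.1
```

Emit:
{"name": "arm_command", "arguments": {"motion": [{"angular": [0, 0, 0], "slide": [0, 0, -30], "gripper": 85}, {"angular": [0, 0, 0], "slide": [0, 0, -20], "gripper": 85}, {"angular": [0, 0, 0], "slide": [0, 0, -10], "gripper": 85}, {"angular": [0, 0, 0], "slide": [0, 0, 0], "gripper": 40}, {"angular": [0, 0, 0], "slide": [0, 0, 0], "gripper": 20}, {"angular": [0, 0, 0], "slide": [0, 0, 0], "gripper": 8}, {"angular": [0, 0, 0], "slide": [0, 0, 0], "gripper": 8}, {"angular": [0, 0, 0], "slide": [0, 0, 0], "gripper": 8}, {"angular": [0, 0, 0], "slide": [0, 0, 0], "gripper": 8}, {"angular": [0, 0, 0], "slide": [0, 0, 0], "gripper": 8}], "grip_force": 80}}

```text
t: 5.8
tcp_pos: [0.3962, 0.1445, 0.0775]
orientation: [0.998, -0.062, 0.0, -0.0]
force: [-1.2, -1.5, 14.7]
width: 0.0098
```

```bash
python3 pos.py
```

```text
t 5.8 tcp [396.2 144.5  77.5] yaw(toolx) -0.1232 tz [ 6.e-04  2.e-04 -1.e+00] F [-1.2 -1.5 14.7] M [-0.23  0.21  0.1 ] w 9.8
```

Emit:
{"name": "arm_command", "arguments": {"motion": [{"angular": [0, 0, 0], "slide": [0, 0, 5], "gripper": 8}, {"angular": [0, 0, 0], "slide": [0, 0, 15], "gripper": 8}, {"angular": [0, 0, 0], "slide": [0, 0, 30], "gripper": 8}, {"angular": [0, 0, 0], "slide": [0, 0, 35], "gripper": 8}, {"angular": [0, 0, 0], "slide": [0, 0, 17], "gripper": 8}, {"angular": [0, 0, 0], "slide": [0, 0, 5], "gripper": 8}, {"angular": [0, 0, 0], "slide": [0, 0, 0], "gripper": 8}, {"angular": [0, 0, 0], "slide": [0, 0, 0], "gripper": 8}]}}

```text
t: 6.8
tcp_pos: [0.3958, 0.1445, 0.1834]
orientation: [0.998, -0.062, -0.001, 0.0]
force: [0.0, -0.7, -1.3]
width: 0.0098
```

Emit:
{"name": "arm_command", "arguments": {"motion": [{"angular": [0, 0, 0.07], "slide": [3, 10, 0], "gripper": 8}, {"angular": [0, 0, 0.08], "slide": [5, 20, 0], "gripper": 8}, {"angular": [0, 0, 0.09], "slide": [5, 23, 0], "gripper": 8}, {"angular": [0, 0, 0.09], "slide": [6, 25, 0], "gripper": 8}, {"angular": [0, 0, 0.09], "slide": [6, 25, 0], "gripper": 8}, {"angular": [0, 0, 0.09], "slide": [6, 25, 0], "gripper": 8}, {"angular": [0, 0, 0.08], "slide": [6, 25, 0], "gripper": 8}, {"angular": [0, 0, 0.06], "slide": [6, 23, 0], "gripper": 8}, {"angular": [0, 0, 0.043], "slide": [4, 18, 0], "gripper": 8}, {"angular": [0, 0, 0], "slide": [2, 7, 0], "gripper": 8}, {"angular": [0, 0, 0], "slide": [0, 0, 0], "gripper": 8}, {"angular": [0, 0, 0], "slide": [0, 0, 0], "gripper": 8}]}}

```text
t: 8.3
tcp_pos: [0.4451, 0.345, 0.184]
orientation: [0.96, 0.281, -0.0, 0.0]
force: [1.1, -0.0, -1.1]
width: 0.0093
```

```bash
python3 pos.py; python3 - <<'E'
from h import *
from station import bot
ds=bot.get_image("scene");dw=bot.get_image("wrist");np.savez("s3.npz",**ds);np.savez("w3.npz",**dw)
a=cv2.resize(ds["color"][100:260,180:340,::-1],(420,420),interpolation=3);b=dw["color"][:,:380,::-1]
cv2.imwrite("pics/s3.png",np.hstack([a,b])[:, :800])
E
```

```text
t 8.3 tcp [445.1 345.  184. ] yaw(toolx) 0.5693 tz [-1.e-04 -4.e-04 -1.e+00] F [ 1.1 -0.  -1.1] M [-0.01  0.03 -0.  ] w 9.3
```

View pics/s3.png

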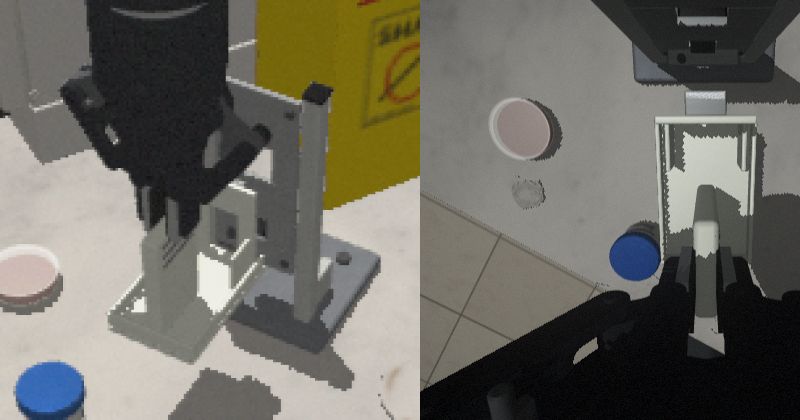

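```bash
cat > m.py <<'E'
from h import *
import sys
from station import bot
from scipy.spatial.transform import Rotation as R
d=bot.get_image("wrist") if len(sys.argv)<2 else dict(np.load(sys.argv[1]))
o=bot.get_obs();p=cloud(d);t=o["tcp_pos"]
x=np.array([np.cos(.5704),np.sin(.5704),0]);y=np.array([-x[1],x[0],0])
L=np.stack([(p-t)@x,(p-t)@y,p[...,2]-t[2]],-1)*1000   # tcp-local mm, stand axes
q=L.reshape(-1,3);q=q[np.isfinite(q).all(1)]
def pr(n,m):
    a=q[m];print(n,len(a),"lo",np.percentile(a,2,0).round(1),"med",np.median(a,0).round(1),"hi",np.percentile(a,98,0).round(1)) if len(a)>3 else print(n,0);return a
X,Y,Z=q.T
a=pr("fin top",(Z>4)&(Z<18)&(abs(Y)<12)&(X>-40)&(X<40))
a=pr("floor",(abs(Y)<26)&(X>-20)&(X<60)&(Z<-60)&(Z>-90))
if len(a)>20:
    A=np.c_[a[:,:2],np.ones(len(a))];print("floor plane slope x,y,z0",np.linalg.lstsq(A,a[:,2],rcond=None)[0].round(4))
a=pr("plate top",(abs(Y)<26)&(X>60)&(X<73)&(Z>-20)&(Z<0))
if len(a)>20: print("plate yaw",np.polyfit(a[:,1],a[:,0],1).round(3))
a=pr("hook top",(abs(Y)<16)&(X>73)&(X<90)&(Z>-25)&(Z<-5))
a=pr("strip",(abs(Y)<30)&(X>(95))&(X<130)&(Z<30)&(Z>-130))
if len(a)>50:
    k=a[abs(a[:,0]-np.median(a[:,0]))<3];A=np.c_[k[:,1:],np.ones(len(k))];print("strip x = ",np.linalg.lstsq(A,k[:,0],rcond=None)[0].round(4))
E
python3 m.py w3.npz
```

```text
fin top 2614 lo [-22.1  -9.2   5.9] med [ 7.7  0.1 11.1] hi [24.7  8.9 16.4]
floor 6696 lo [-17.6 -24.7 -74. ] med [ 27.1   0.2 -72.7] hi [ 58.7  24.7 -68.4]
floor plane slope x,y,z0 [ 3.60000e-03  2.00000e-04 -7.25885e+01]
plate top 1194 lo [ 65.9 -22.4 -16.7] med [ 68.2   0.  -10.3] hi [72.7 22.4 -8.7]
plate yaw [3.0000e-03 6.8596e+01]
hook top 745 lo [ 73.2  -9.5 -17.4] med [ 77.3   0.  -15.9] hi [ 80.9   9.5 -14.7]
strip 6832 lo [ 104.5  -28.6 -102.3] med [ 1.148e+02  1.000e-01 -4.990e+01] hi [128.5  28.7  -3.8]
strip x =  [-6.000000e-04  6.600000e-03  1.151126e+02]
```

```bash
python3 - <<'E'
from h import *
d=dict(np.load("w3.npz"));t=np.array([.4451,.345,.184]);yaw=.5704
x=np.array([np.cos(yaw),np.sin(yaw),0]);y=np.array([-x[1],x[0],0])
p=cloud(d);T=np.linalg.inv(d["world_to_cam"]);C=T[:3,3];r=p-C
k=(.1151-((C-t)@x))/(r@x);X=C+k[...,None]*r
s=((X-t)@y)*1000;z=X[...,2]*1000;depth=((p-t)@x)*1000-115.1
g=np.isfinite(s)&(abs(s)<30)
for zz in range(74,182,4):
    m=g&(abs(z-zz)<2)
    b=m&(depth>8); f=m&(depth<-3.5)
    print(zz,m.sum(),"behind",b.sum(),(np.percentile(s[b],[2,98]).round(1) if b.sum()>3 else ''),"front",f.sum(),(np.percentile(s[f],[2,50,98]).round(1),np.median(depth[f]).round(1)) if f.sum()>3 else '')
m=g&(abs(s)<9)
zs=z[m&(depth>8)];h=np.histogram(zs,bins=np.arange(130,180,1));print(list(zip(h[1][:-1],h[0])))
E
```

```text
74 83 behind 0  front 24 (array([-6.1,  1.9,  9.9]), np.float64(-4.2))
78 83 behind 0  front 24 (array([-6. ,  1.9,  9.8]), np.float64(-3.7))
82 112 behind 0  front 0 
86 145 behind 0  front 0 
90 89 behind 0  front 0 
94 90 behind 0  front 0 
98 128 behind 0  front 0 
102 148 behind 3  front 0 
106 95 behind 0  front 0 
110 194 behind 0  front 0 
114 98 behind 0  front 0 
118 202 behind 0  front 0 
122 182 behind 0  front 0 
126 130 behind 0  front 0 
130 215 behind 0  front 0 
134 220 behind 0  front 0 
138 223 behind 0  front 0 
142 227 behind 0  front 0 
146 235 behind 0  front 0 
150 310 behind 0  front 0 
154 298 behind 0  front 0 
158 288 behind 50 [-9.5 12.7] front 0 
162 351 behind 151 [-9.7 12.8] front 0 
166 396 behind 156 [-9.6 12.8] front 0 
170 410 behind 107 [-9.7 12.7] front 0 
174 421 behind 0  front 0 
178 433 behind 0  front 0 
[(np.int64(130), np.int64(0)), (np.int64(131), np.int64(0)), (np.int64(132), np.int64(0)), (np.int64(133), np.int64(0)), (np.int64(134), np.int64(0)), (np.int64(135), np.int64(0)), (np.int64(136), np.int64(0)), (np.int64(137), np.int64(0)), 
[... 538 characters left out ...]
, (np.int64(156), np.int64(0)), (np.int64(157), np.int64(0)), (np.int64(158), np.int64(38)), (np.int64(159), np.int64(0)), (np.int64(160), np.int64(39)), (np.int64(161), np.int64(39)), (np.int64(162), np.int64(0)), (np.int64(163), np.int64(38)), (np.int64(164), np.int64(39)), (np.int64(165), np.int64(0)), (np.int64(166), np.int64(40)), (np.int64(167), np.int64(40)), (np.int64(168), np.int64(41)), (np.int64(169), np.int64(0)), (np.int64(170), np.int64(41)), (np.int64(171), np.int64(0)), (np.int64(172), np.int64(0)), (np.int64(173), np.int64(0)), (np.int64(174), np.int64(0)), (np.int64(175), np.int64(0)), (np.int64(176), np.int64(0)), (np.int64(177), np.int64(0)), (np.int64(178), np.int64(0))]
```

Emit:
{"name": "arm_command", "arguments": {"motion": [{"angular": [0, 0, 0], "slide": [4, 4, 0.2], "gripper": 8}, {"angular": [0, 0, 0], "slide": [7, 5, 0], "gripper": 8}, {"angular": [0, 0, 0], "slide": [7, 4, 0], "gripper": 8}, {"angular": [0, 0, 0], "slide": [4, 2.7, 0], "gripper": 8}, {"angular": [0, 0, 0], "slide": [0.8, 0.5, 0], "gripper": 8}, {"angular": [0, 0, 0], "slide": [0, 0, 0], "gripper": 8}, {"angular": [0, 0, 0], "slide": [0, 0, 0], "gripper": 8}]}}

```text
t: 9.28
tcp_pos: [0.4678, 0.3617, 0.1843]
orientation: [0.96, 0.281, -0.0, -0.0]
force: [0.6, -0.6, -2.5]
width: 0.0094
```

```bash
python3 pos.py; python3 - <<'E'
from h import *
from station import bot
d=bot.get_image("wrist");o=bot.get_obs();t=o["tcp_pos"];yaw=.5704
x=np.array([np.cos(yaw),np.sin(yaw),0]);y=np.array([-x[1],x[0],0])
p=cloud(d);T=np.linalg.inv(d["world_to_cam"]);C=T[:3,3]
L=np.stack([(p-t)@x*1000,(p-t)@y*1000,p[...,2]*1000],-1)
q=L.reshape(-1,3);q=q[np.isfinite(q).all(1)];m=(abs(q[:,1])<30)&(q[:,0]>84)&(q[:,0]<92)&(q[:,2]>80)&(q[:,2]<140)
D=np.median(q[m][:,0]);print("strip D",D,m.sum())
r=p-C;k=(D/1000-((C-t)@x))/(r@x);X=C+k[...,None]*r
s=((X-t)@y)*1000;z=X[...,2]*1000;dep=L[...,0]-D;g=np.isfinite(s)&(abs(s)<30)
b=g&(dep>8)&(z>145)&(z<180);print("behind s",np.percentile(s[b],[2,98]),"z",np.percentile(z[b],[1,99]),b.sum())
h=(abs(q[:,1])<16)&(q[:,0]>73)&(q[:,0]<84)&(q[:,2]>160)&(q[:,2]<174);print("hook top",np.percentile(q[h],[2,50,98],axis=0).round(1))
cv2.imwrite("pics/w4.png",cv2.resize(d["color"][0:150,200:400,::-1],(800,600),interpolation=3))
E
```

```text
t 9.28 tcp [467.8 361.7 184.3] yaw(toolx) 0.5698 tz [-0.  0. -1.] F [ 0.6 -0.6 -2.5] M [-0.02  0.02 -0.01] w 9.4
strip D 86.7386062076981 852Traceback (most recent call last):
  File "<stdin>", line 11, in <module>
    return _quantile_unchecked(
        a, q, axis, out, overwrite_input, method, keepdims, weights)
    return _ureduce(a,
                    func=_quantile_ureduce_func,
    ...<5 lines>...
                    overwrite_input=overwrite_input,
                    method=method)
    r = func(a, **kwargs)
    result = _quantile(arr,
                       quantiles=q,
    ...<2 lines>...
                       out=out,
                       weights=wgt)
    slices_having_nans = np.isnan(arr[-1, ...])
                                  ~~~^^^^^^^^^
IndexError: index -1 is out of bounds for axis 0 with size 0
```

Emit:
{"name": "arm_command", "arguments": {"motion": [{"angular": [0, 0, 0], "slide": [1.7, 1.1, 0], "gripper": 8}, {"angular": [0, 0, 0], "slide": [1.7, 1.1, 0], "gripper": 8}, {"angular": [0, 0, 0], "slide": [0.84, 0.54, 0], "gripper": 8}, {"angular": [0, 0, 0], "slide": [0.84, 0.54, 0], "gripper": 8}, {"angular": [0, 0, 0], "slide": [0, 0, 0], "gripper": 8}]}}

```text
t: 9.95
tcp_pos: [0.473, 0.3651, 0.1842]
orientation: [0.96, 0.281, -0.0, -0.0]
force: [-0.4, 0.2, -1.0]
width: 0.0094
```

Emit:
{"name": "arm_command", "arguments": {"motion": [{"angular": [0, 0, 0], "slide": [0.84, 0.54, 0], "gripper": 8}, {"angular": [0, 0, 0], "slide": [0, 0, 0], "gripper": 8}]}}

```text
t: 10.2
tcp_pos: [0.4738, 0.3656, 0.1842]
orientation: [0.96, 0.281, 0.0, -0.0]
force: [0.1, -0.2, -0.8]
width: 0.0099
```

```bash
python3 pos.py
```

```text
t 10.2 tcp [473.8 365.6 184.2] yaw(toolx) 0.5698 tz [-0.e+00  1.e-04 -1.e+00] F [ 0.1 -0.2 -0.8] M [-0.05  0.   -0.02] w 9.9
```

Emit:
{"name": "arm_command", "arguments": {"motion": [{"angular": [0, 0, 0], "slide": [0.84, 0.54, 0], "gripper": 8}, {"angular": [0, 0, 0], "slide": [0.84, 0.54, 0], "gripper": 8}, {"angular": [0, 0, 0], "slide": [0, 0, 0], "gripper": 8}]}}

```text
t: 10.58
tcp_pos: [0.4755, 0.3667, 0.1842]
orientation: [0.96, 0.281, -0.0, -0.0]
force: [-0.7, 0.1, -1.9]
width: 0.0098
```

Emit:
{"name": "arm_command", "arguments": {"motion": [{"angular": [0, 0, 0], "slide": [0.84, 0.54, 0], "gripper": 8}, {"angular": [0, 0, 0], "slide": [0.84, 0.54, 0], "gripper": 8}, {"angular": [0, 0, 0], "slide": [0, 0, 0], "gripper": 8}]}}

```text
t: 10.95
tcp_pos: [0.4772, 0.3678, 0.1842]
orientation: [0.96, 0.281, -0.0, -0.0]
force: [-0.4, 0.4, -2.7]
width: 0.0094
```

Emit:
{"name": "arm_command", "arguments": {"motion": [{"angular": [0, 0, 0], "slide": [0.84, 0.54, 0], "gripper": 8}, {"angular": [0, 0, 0], "slide": [0.84, 0.54, 0], "gripper": 8}, {"angular": [0, 0, 0], "slide": [0.84, 0.54, 0], "gripper": 8}, {"angular": [0, 0, 0], "slide": [0, 0, 0], "gripper": 8}]}}

```text
t: 11.45
tcp_pos: [0.4797, 0.3694, 0.1842]
orientation: [0.96, 0.281, -0.0, -0.0]
force: [-0.2, 0.3, -1.5]
width: 0.0097
```

Emit:
{"name": "arm_command", "arguments": {"motion": [{"angular": [0, 0, 0], "slide": [0.84, 0.54, 0], "gripper": 8}, {"angular": [0, 0, 0], "slide": [0, 0, 0], "gripper": 8}]}}

```text
t: 11.7
tcp_pos: [0.4806, 0.3699, 0.1842]
orientation: [0.96, 0.281, -0.0, -0.0]
force: [-0.2, -0.6, -1.7]
width: 0.0095
```

Emit:
{"name": "arm_command", "arguments": {"motion": [{"angular": [0, 0, 0], "slide": [0.42, 0.27, 0], "gripper": 8}, {"angular": [0, 0, 0], "slide": [0, 0, 0], "gripper": 8}]}}

```text
t: 11.95
tcp_pos: [0.481, 0.3702, 0.1842]
orientation: [0.96, 0.281, -0.0, -0.0]
force: [-0.0, 0.2, -2.0]
width: 0.0097
```

Emit:
{"name": "arm_command", "arguments": {"motion": [{"angular": [0, 0, 0], "slide": [0.42, 0.27, 0], "gripper": 8}, {"angular": [0, 0, 0], "slide": [0.42, 0.27, 0], "gripper": 8}, {"angular": [0, 0, 0], "slide": [0, 0, 0], "gripper": 8}]}}

```text
t: 12.32
tcp_pos: [0.4818, 0.3708, 0.1842]
orientation: [0.96, 0.281, 0.0, -0.0]
force: [-1.4, -0.3, -2.0]
width: 0.0094
```

Emit:
{"name": "arm_command", "arguments": {"motion": [{"angular": [0, 0, 0], "slide": [0.42, 0.27, 0], "gripper": 8}, {"angular": [0, 0, 0], "slide": [0, 0, 0], "gripper": 8}]}}

```text
t: 12.58
tcp_pos: [0.482, 0.3709, 0.1842]
orientation: [0.96, 0.281, -0.0, 0.0]
force: [-2.0, -0.4, -0.5]
width: 0.0095
```

```bash
python3 pos.py;python3 m.py
```

```text
t 12.57 tcp [482.  370.9 184.2] yaw(toolx) 0.5698 tz [-4.e-04 -2.e-04 -1.e+00] F [-2.  -0.4 -0.5] M [-0.31  0.5   0.03] w 9.5
fin top 2622 lo [-22.   -9.1   5.7] med [ 8.  -0.2 11.2] hi [24.7  9.  16.5]
floor 6678 lo [-17.7 -24.7 -74. ] med [ 27.1  -0.4 -72.6] hi [ 58.7  24.6 -68.3]
floor plane slope x,y,z0 [ 3.900e-03 -1.800e-03 -7.254e+01]
plate top 910 lo [ 65.9 -22.8 -11.4] med [67.8  0.1 -9.9] hi [69.6 22.7 -8.5]
plate yaw [1.0000e-03 6.7777e+01]
hook top 374 lo [ 77.3  -9.6 -17.2] med [ 79.1   0.1 -15.8] hi [ 81.    9.5 -14.5]
strip 0
```

Emit:
{"name": "arm_command", "arguments": {"motion": [{"angular": [0, 0, 0], "slide": [-0.1, -0.1, -1.5], "gripper": 8}, {"angular": [0, 0, 0], "slide": [0, 0, -1.5], "gripper": 8}, {"angular": [0, 0, 0], "slide": [0, 0, -1], "gripper": 8}, {"angular": [0, 0, 0], "slide": [0, 0, 0], "gripper": 8}]}}

```text
t: 13.12
tcp_pos: [0.4821, 0.3709, 0.1801]
orientation: [0.96, 0.281, -0.0, -0.0]
force: [-2.9, -0.8, -1.1]
width: 0.0096
```

Emit:
{"name": "arm_command", "arguments": {"motion": [{"angular": [0, 0, 0], "slide": [0, 0, -1], "gripper": 8}, {"angular": [0, 0, 0], "slide": [0, 0, -1], "gripper": 8}, {"angular": [0, 0, 0], "slide": [0, 0, 0], "gripper": 8}]}}

```text
t: 13.5
tcp_pos: [0.482, 0.3709, 0.1784]
orientation: [0.96, 0.281, -0.0, -0.0]
force: [-5.0, -3.1, 5.0]
width: 0.0094
```

Emit:
{"name": "arm_command", "arguments": {"motion": [{"angular": [0, 0, 0], "slide": [0, 0, -1], "gripper": 8}, {"angular": [0, 0, 0], "slide": [0, 0, -1], "gripper": 8}, {"angular": [0, 0, 0], "slide": [0, 0, 0], "gripper": 8}]}}

```text
t: 13.88
tcp_pos: [0.482, 0.3709, 0.1765]
orientation: [0.96, 0.281, -0.0, -0.0]
force: [-5.1, -3.4, 6.2]
width: 0.0095
```

```bash
python3 pos.py
```

```text
t 13.88 tcp [482.  370.9 176.5] yaw(toolx) 0.5699 tz [-1.e-04  1.e-04 -1.e+00] F [-5.1 -3.4  6.2] M [-0.73  1.08  0.02] w 9.5
```

Emit:
{"name": "arm_command", "arguments": {"motion": [{"angular": [0, 0, 0], "slide": [0, 0, -1], "gripper": 8}, {"angular": [0, 0, 0], "slide": [0, 0, -1], "gripper": 8}, {"angular": [0, 0, 0], "slide": [0, 0, -1], "gripper": 8}, {"angular": [0, 0, 0], "slide": [0, 0, 0], "gripper": 8}]}}

```text
t: 14.38
tcp_pos: [0.4819, 0.3709, 0.1735]
orientation: [0.96, 0.281, -0.0, -0.0]
force: [-5.6, -3.5, 5.5]
width: 0.0092
```

Emit:
{"name": "arm_command", "arguments": {"motion": [{"angular": [0, 0, 0], "slide": [0, 0, -1], "gripper": 8}, {"angular": [0, 0, 0], "slide": [0, 0, -1], "gripper": 8}, {"angular": [0, 0, 0], "slide": [0, 0, -1], "gripper": 8}, {"angular": [0, 0, 0], "slide": [0, 0, 0], "gripper": 8}]}}

```text
t: 14.88
tcp_pos: [0.482, 0.3708, 0.17]
orientation: [0.96, 0.281, -0.0, 0.0]
force: [-3.3, -1.3, -1.8]
width: 0.0093
```

Emit:
{"name": "arm_command", "arguments": {"motion": [{"angular": [0, 0, 0], "slide": [0, 0, -1], "gripper": 8}, {"angular": [0, 0, 0], "slide": [0, 0, -1], "gripper": 8}, {"angular": [0, 0, 0], "slide": [0, 0, 0], "gripper": 8}]}}

```text
t: 15.25
tcp_pos: [0.4822, 0.3709, 0.168]
orientation: [0.96, 0.281, -0.0, -0.0]
force: [-1.1, -1.1, -5.9]
width: 0.0097
```

```bash
python3 pos.py; python3 m.py
```

```text
t 15.25 tcp [482.2 370.9 168. ] yaw(toolx) 0.5698 tz [-0.e+00  1.e-04 -1.e+00] F [-1.1 -1.1 -5.9] M [-0.35  0.6   0.03] w 9.7
fin top 2634 lo [-22.3  -9.    5.9] med [ 7.5  0.2 11.1] hi [24.6  9.  16.6]
floor 6733 lo [-17.6 -24.6 -75.2] med [ 26.9   0.3 -73.3] hi [ 59.   24.7 -68.5]
floor plane slope x,y,z0 [-2.23000e-02 -3.00000e-04 -7.25819e+01]
plate top 935 lo [ 65.4 -22.7 -17.9] med [ 67.3   0.1 -11.8] hi [ 69.6  22.8 -10.5]
plate yaw [1.0000e-03 6.7384e+01]
hook top 203 lo [ 78.3  -9.5 -19.3] med [ 79.3   0.1 -18. ] hi [ 80.2   9.3 -16.8]
strip 0
```

Emit:
{"name": "arm_command", "arguments": {"motion": [{"angular": [0, 0, 0], "slide": [0, 0, -1], "gripper": 8}, {"angular": [0, 0, 0], "slide": [0, 0, -1], "gripper": 8}, {"angular": [0, 0, 0], "slide": [0, 0, 0], "gripper": 8}]}}

```text
t: 15.68
tcp_pos: [0.4822, 0.3709, 0.1663]
orientation: [0.96, 0.281, 0.0, -0.0]
force: [-2.4, -2.1, -1.2]
width: 0.0095
```

Emit:
{"name": "arm_command", "arguments": {"motion": [{"angular": [0, 0, 0], "slide": [0, 0, -1], "gripper": 8}, {"angular": [0, 0, 0], "slide": [0, 0, 0], "gripper": 8}]}}

```text
t: 15.92
tcp_pos: [0.482, 0.3709, 0.1653]
orientation: [0.96, 0.281, -0.0, -0.0]
force: [-4.1, -2.6, 0.2]
width: 0.0096
```

Emit:
{"name": "arm_command", "arguments": {"motion": [{"angular": [0, 0, 0], "slide": [0, 0, -0.6], "gripper": 8}, {"angular": [0, 0, 0], "slide": [0, 0, 0], "gripper": 8}]}}

```text
t: 16.18
tcp_pos: [0.482, 0.3709, 0.1647]
orientation: [0.96, 0.281, -0.0, -0.0]
force: [-3.2, -3.2, 0.8]
width: 0.0096
```

```bash
python3 pos.py; python3 m.py
```

```text
t 16.18 tcp [482.  370.9 164.7] yaw(toolx) 0.5698 tz [-2.e-04  0.e+00 -1.e+00] F [-3.2 -3.2  0.8] M [-0.69  0.9  -0.06] w 9.6
fin top 2617 lo [-22.2  -9.    5.8] med [ 7.8  0.1 11.2] hi [24.7  9.  16.5]
floor 6650 lo [-17.7 -24.7 -73.9] med [ 27.1  -0.4 -72.5] hi [ 58.7  24.8 -67.9]
floor plane slope x,y,z0 [ 6.30000e-03 -2.10000e-03 -7.25213e+01]
plate top 915 lo [ 65.9 -22.8 -11.3] med [67.8  0.1 -9.7] hi [69.6 22.5 -8.4]
plate yaw [1.0000e-03 6.7792e+01]
hook top 251 lo [ 78.7  -9.4 -17. ] med [ 79.7   0.1 -15.7] hi [ 81.    9.5 -14.3]
strip 0
```

Emit:
{"name": "arm_command", "arguments": {"motion": [{"angular": [0, 0, 0], "slide": [0, 0, -0.6], "gripper": 8}, {"angular": [0, 0, 0], "slide": [0, 0, 0], "gripper": 8}]}}

```text
t: 16.48
tcp_pos: [0.482, 0.3709, 0.1643]
orientation: [0.96, 0.281, -0.0, -0.0]
force: [-4.6, -3.1, 3.5]
width: 0.0095
```

Emit:
{"name": "arm_command", "arguments": {"motion": [{"angular": [0, 0, 0], "slide": [0, 0, -0.5], "gripper": 8}, {"angular": [0, 0, 0], "slide": [0, 0, 0], "gripper": 8}]}}

```text
t: 16.73
tcp_pos: [0.4819, 0.3709, 0.1641]
orientation: [0.96, 0.281, -0.0, -0.0]
force: [-7.2, -4.6, 9.4]
width: 0.0095
```

Emit:
{"name": "arm_command", "arguments": {"motion": [{"angular": [0, 0, 0], "slide": [0, 0, -0.4], "gripper": 8}, {"angular": [0, 0, 0], "slide": [0, 0, 0], "gripper": 8}]}}

```text
t: 16.98
tcp_pos: [0.4818, 0.3708, 0.1639]
orientation: [0.96, 0.281, -0.0, 0.0]
force: [-9.4, -7.0, 13.9]
width: 0.0095
```

```bash
python3 pos.py; python3 m.py
```

```text
t 16.98 tcp [481.8 370.8 163.9] yaw(toolx) 0.5698 tz [-1.e-04 -1.e-04 -1.e+00] F [-9.4 -7.  13.9] M [-1.48  1.94  0.02] w 9.5
fin top 2613 lo [-22.2  -9.1   5.9] med [ 7.8  0.1 11.3] hi [24.7  9.  16.6]
floor 6649 lo [-17.6 -24.7 -73.7] med [ 27.2  -0.4 -72.4] hi [ 58.7  24.7 -68.7]
floor plane slope x,y,z0 [ 1.00000e-02 -2.30000e-03 -7.25047e+01]
plate top 985 lo [ 65.9 -22.7 -15.3] med [67.8  0.6 -9.5] hi [70.1 22.9 -8.1]
plate yaw [8.000e-03 6.794e+01]
hook top 233 lo [ 79.1  -9.4 -17.1] med [ 80.   -0.9 -15.4] hi [ 81.5   9.2 -14. ]
strip 0
```

Emit:
{"name": "arm_command", "arguments": {"motion": [{"angular": [0, 0, 0], "slide": [-0.3, -0.2, 0.6], "gripper": 8}, {"angular": [0, 0, 0], "slide": [0, 0, 0], "gripper": 8}]}}

```text
t: 17.27
tcp_pos: [0.4819, 0.3708, 0.1641]
orientation: [0.96, 0.281, 0.0, -0.0]
force: [-4.6, -3.2, 6.5]
width: 0.0098
```

Emit:
{"name": "arm_command", "arguments": {"motion": [{"angular": [0, 0, 0], "slide": [0, 0, 0], "gripper": 20}, {"angular": [0, 0, 0], "slide": [0, 0, 0], "gripper": 40}, {"angular": [0, 0, 0], "slide": [0, 0, 0], "gripper": 45}, {"angular": [0, 0, 0], "slide": [0, 0, 0], "gripper": 45}, {"angular": [0, 0, 0], "slide": [0, 0, 0], "gripper": 45}]}}

```text
t: 17.9
tcp_pos: [0.4819, 0.3707, 0.1637]
orientation: [0.96, 0.281, 0.0, -0.0]
force: [0.3, 0.1, 0.2]
width: 0.0447
```

```bash
python3 pos.py; python3 m.py
```

```text
t 17.9 tcp [481.9 370.7 163.7] yaw(toolx) 0.5697 tz [ 0.e+00  1.e-04 -1.e+00] F [0.3 0.1 0.2] M [ 0.05  0.01 -0.02] w 44.7
fin top 2462 lo [-24.3  -6.    4.7] med [ 1.3 -0.3  9.5] hi [22.4  5.7 11.1]
floor 6592 lo [-17.5 -24.6 -75.3] med [ 27.    0.3 -73.3] hi [ 58.7  24.7 -67.9]
floor plane slope x,y,z0 [ 3.6100e-02  1.0000e-03 -7.4073e+01]
plate top 1133 lo [ 64.2 -22.6 -15.9] med [66.9  1.  -9.5] hi [70.  22.8 -7.9]
plate yaw [-2.000e-03  6.681e+01]
hook top 40 lo [ 79.5  -9.  -16.7] med [ 79.6  -0.1 -15.2] hi [ 79.7   8.7 -14.1]
strip 0
```

Emit:
{"name": "arm_command", "arguments": {"motion": [{"angular": [0, 0, 0], "slide": [0, 0, 10], "gripper": 45}, {"angular": [0, 0, 0], "slide": [0, 0, 20], "gripper": 45}, {"angular": [0, 0, 0], "slide": [0, 0, 20], "gripper": 45}, {"angular": [0, 0, 0], "slide": [-15, -10, 20], "gripper": 45}, {"angular": [0, 0, 0], "slide": [-30, -15, 20], "gripper": 45}, {"angular": [0, 0, 0], "slide": [-40, -20, 40], "gripper": 45}, {"angular": [0, 0, 0], "slide": [-15, -10, 0], "gripper": 45}, {"angular": [0, 0, 0], "slide": [0, 0, 0], "gripper": 45}, {"angular": [0, 0, 0], "slide": [0, 0, 0], "gripper": 45}]}}

```text
t: 19.08
tcp_pos: [0.3823, 0.316, 0.2937]
orientation: [0.96, 0.281, 0.0, -0.0]
force: [0.8, 0.4, 0.1]
width: 0.0452
```

```bash
python3 pos.py; python3 - <<'E'
from h import *
from station import bot
ds=bot.get_image("scene");dw=bot.get_image("wrist");np.savez("s5.npz",**ds);np.savez("w5.npz",**dw)
a=cv2.resize(ds["color"][110:250,220:340,::-1],(360,420),interpolation=3);b=cv2.resize(dw["color"][0:300,160:470,::-1],(434,420),interpolation=3)
cv2.imwrite("pics/s5.png",np.hstack([a,b]))
c=np.array([.54191,.40788,0]);x=np.array([.8417,.53994,0]);y=np.array([-x[1],x[0],0])
for n,d in(("s",ds),("w",dw)):
    p=cloud(d);q=np.stack([(p-c)@x,(p-c)@y,p[...,2]],-1).reshape(-1,3)*1000;q=q[np.isfinite(q).all(1)]
    X,Y,Z=q.T
    m=(abs(Y)<26)&(X<-12)&(X>-100)&(Z>84)&(Z<98);a=q[m];
    if len(a)>50:
        A=np.c_[a[:,:2],np.ones(len(a))];w=np.ones(len(a),bool)
        for _ in range(5): k=np.linalg.lstsq(A[w],a[w,2],rcond=None)[0];w=abs(A@k-a[:,2])<1.5
        print(n,"floor",w.sum(),k.round(4))
    m=(abs(Y)<5)&(X<-40)&(X>-100)&(Z>165)&(Z<185);a=q[m];print(n,"fin top",len(a),np.polyfit(a[:,0],a[:,2],1).round(3) if len(a)>10 else '',np.median(a,0).round(1) if len(a) else '')
    m=(abs(Y)<22)&(X<12)&(X>-9)&(Z>145)&(Z<160);a=q[m];print(n,"plate/hook top",np.percentile(a,[2,50,98],axis=0).round(1) if len(a) else '')
E
```

```text
t 19.07 tcp [382.3 316.  293.7] yaw(toolx) 0.5696 tz [ 0.e+00  2.e-04 -1.e+00] F [0.8 0.4 0.1] M [ 0.05  0.01 -0.01] w 45.2
s floor 358 [2.38000e-02 2.50000e-03 9.04686e+01]
s fin top 147 [4.90000e-02 1.74911e+02] [-76.3  -1.1 171.8]
s plate/hook top [[ -7.3 -21.6 145.8]
 [ -4.2  -0.3 151.5]
 [  7.5  21.3 159.6]]
w floor 3280 [3.01000e-02 6.00000e-04 9.18423e+01]
w fin top 899 [3.30000e-02 1.75736e+02] [-72.7  -0.  173.4]
w plate/hook top
```

View pics/s5.png

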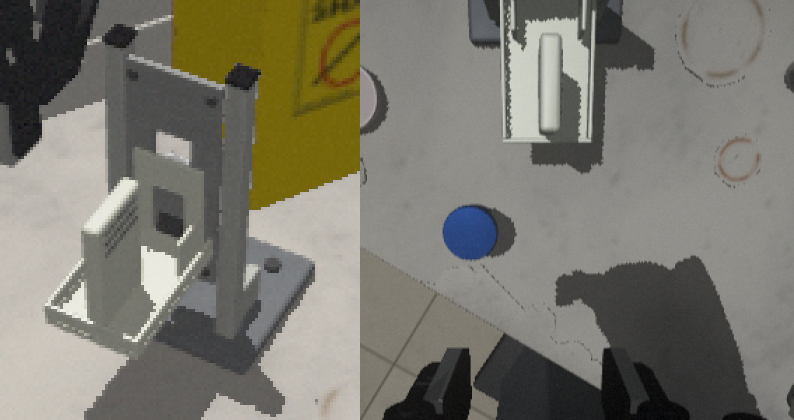

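```bash
python3 - <<'E'
from h import *
c=np.array([.54191,.40788,0]);x=np.array([.8417,.53994,0]);y=np.array([-x[1],x[0],0])
for f in("scene0","s5"):
    d=dict(np.load(f+".npz"));p=cloud(d);q=np.stack([(p-c)@x,(p-c)@y,p[...,2]],-1).reshape(-1,3)*1000;q=q[np.isfinite(q).all(1)]
    print(f)
    for z in range(84,132,4):
        a=q[(abs(q[:,1]+1)<6)&(q[:,2]>=z)&(q[:,2]<z+4)&(abs(q[:,0])<20)];print(z,len(a),np.percentile(a[:,0],[10,50,90]).round(1) if len(a) else '')
# bystanders moved?
a=dict(np.load("scene0.npz"));b=dict(np.load("s5.npz"))
for n,(u,v) in dict(cup=(200,255),dropper=(377,266),dish=(346,250),dish2=(189,205)).items():
    s=np.s_[v-20:v+20,u-20:u+20];print(n,np.abs(a["color"][s].astype(int)-b["color"][s]).mean().round(1))
d=dict(np.load("s5.npz"));cv2.imwrite("pics/z.png",cv2.resize(d["color"][160:200,255:305,::-1],(800,640),interpolation=2)[:600])
E
```

```text
scene0
84 4 [-8.1 -6.9 -6. ]
88 2 [-3.6 -3.5 -3.3]
92 7 [-5.5 -4.8 -1.4]
96 18 [-4.3 -2.1  4. ]
100 10 [-2.4  0.3  2.7]
104 6 [-0.5  0.5  1.7]
108 12 [-2.7 -0.4  1.4]
112 11 [-0.8  0.3  1.4]
116 7 [-0.3  0.1  2. ]
120 9 [-0.9 -0.3  1.1]
124 10 [-0.6 -0.   1. ]
128 11 [-1.1 -0.4  1.2]
s5
84 1 [-19.3 -19.3 -19.3]
88 41 [-17.6 -11.   -3.9]
92 10 [-4.9 -3.3 -1.8]
96 19 [-3.  -1.1  2.7]
100 7 [-0.8  0.   3.1]
104 6 [-0.4  0.2  0.9]
108 11 [-0.8  0.5  1.1]
112 8 [-1.2 -0.2  0.8]
116 8 [-0.9  0.2  1.4]
120 10 [-1.3 -0.3  1. ]
124 2 [-0.7 -0.3  0.1]
128 2 [-6.1 -5.2 -4.3]
cup 8.8
dropper 10.3
dish 11.4
dish2 10.7
```

View pics/z.png

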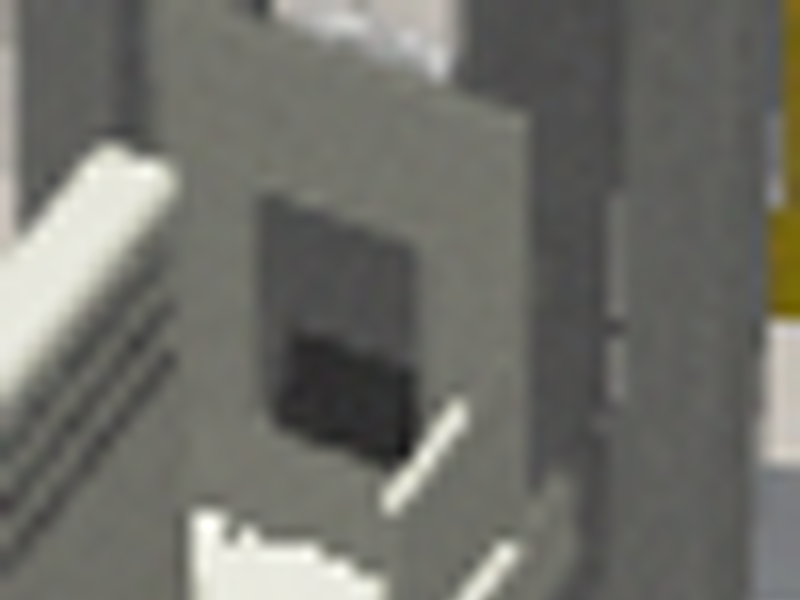

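```bash
python3 - <<'E'
from h import *
from station import bot
c=np.array([.54191,.40788,0]);x=np.array([.8417,.53994,0]);y=np.array([-x[1],x[0],0])
D=[bot.get_image("scene") for _ in range(12)]
d=dict(D[0]);d["range_z"]=np.median([k["range_z"] for k in D],0)
p=cloud(d);q=np.stack([(p-c)@x,(p-c)@y,p[...,2]],-1)*1000
for u in(272,274,276,278): print(u,[tuple(q[v,u,[0,2]].round(1)) for v in range(172,192)], q[184,u,1].round(1))
E
python3 pos.py
```

```text
272 [(np.float64(0.7), np.float64(123.4)), (np.float64(0.3), np.float64(121.4)), (np.float64(-0.1), np.float64(119.2)), (np.float64(0.2), np.float64(116.4)), (np.float64(1.0), np.float64(113.1)), (np.float64(-0.3), np.float64(112.0)), (np.float64(0.3), np.float64(108.8)), (np.float64(0.3), np.float64(106.2)), (np.float64(0.9), np.float64(103.0)), (np.float64(1.5), np.float64(99.8)), (np.float64(1.1), np.float64(97.7)), (np.float64(1.7), np.float64(94.4)), (np.float64(-3.1), np.float64(97.0)), (np.float64(-4.3), np.float64(95.6)), (np.float64(-4.3), np.float64(93.0)), (np.float64(-4.9), np.float64(91.1)), (np.float64(-6.5), np.float64(90.1)), (np.float64(-8.3), np.float64(89.5)), (np.float64(-11.3), np.float64(90.1)), (np.float64(-13.6), np.float64(90.0))] 8.7
274 [(np.float64(-5.6), np.float64(131.6)), (np.float64(-0.5), np.float64(124.0)), (np.float64(-0.2), np.float64(121.2)), (np.float64(0.7), np.float64(117.8)), (np.float64(-0.3), np.float64(116.4)), (np.float64(-0.2), np.float64(113.7)), (np.float64(0.3), np.float64(110.6)), (np.float64(0.3), np.float64(108.1)), (np.float64(-0.0
[... 1422 characters left out ...]
float64(-0.1), np.float64(117.3)), (np.float64(0.1), np.float64(114.7)), (np.float64(-0.2), np.float64(112.4)), (np.float64(0.8), np.float64(108.9)), (np.float64(0.3), np.float64(106.8)), (np.float64(4.2), np.float64(100.2)), (np.float64(1.5), np.float64(100.5)), (np.float64(-0.9), np.float64(100.4)), (np.float64(-1.9), np.float64(98.9)), (np.float64(-3.1), np.float64(97.6)), (np.float64(-3.9), np.float64(96.0)), (np.float64(-5.9), np.float64(95.4)), (np.float64(-3.1), np.float64(89.9)), (np.float64(-6.5), np.float64(90.9)), (np.float64(-8.0), np.float64(89.9))] -3.0
t 19.77 tcp [381.8 315.7 293.7] yaw(toolx) 0.5697 tz [-1.e-04  1.e-04 -1.e+00] F [-0.4 -0.2 -0.1] M [ 0.04  0.01 -0.02] w 45.1
```

```bash
python3 -c "
from station import bot
print(bot.sign_off())"
```

```text
the job is handed in; nothing more can be done
None
```

The shelf is hung on the stand and latched. I let go of it, backed the gripper clear and handed the job in at about 20 s.

**How it went:** I took the shelf by its fin and lined the hook up with the slot from the scene and wrist cameras. The slot's lower edge is about 141 mm above the worktop. The hook went in without touching until the back plate met the strip. I then pressed down about 20 mm. The latch resisted with about 6 N and snapped in. The hook bottomed with about 14 N downward, about 18 N in all, which was the highest force I read between moves.

**Last checks:**
- **Latch:** averaged depth images show it fully out, about 5 mm proud, through the window and above the floor.
- **Height:** the hook top and fin heights agree with fully home to within about 0.5 mm.
- **Level:** side to side it is level. Front to back it droops 1.4 to 2.8° by different measurements. That fits the hook's 1.5 mm of play on the 5 mm strip, which would give about 1.6°. While gripped it had read under 0.6°.
- **Button under the shelf:** I could not see it, so I infer it is pressed from the shelf's height.
- **Cup, dropper bottle and dish:** the arm kept clear of all three. Comparing pictures before and after showed no clear change around them, but I did not measure their positions again.

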